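# Free the seized cold-water valve

### The job

The blue valve on the brass water manifold has seized shut with limescale. Take its handle, break it loose with a short firm twist anticlockwise (seen from above), then turn it on to its fully open stop and let go. Leave the red and green valves as they are set.

Things in the scene. Friction and masses are not known exactly. Their poses are not given: they have to be found in the camera images.
- blue_valve_grip (a point): Centre of the blue butterfly handle, on its vertical turning axis, 98 mm above the worktop. Handle: upright bar 52 mm long (x), 14 mm thick (y), 30 mm tall, on a 12 mm stem; a brass drum 72 mm wide ends 13 mm below the bar. z up; the frame turns with it. Blue, red and green valves stand in any order in a row, 120 mm apart, on a fixed brass manifold on a white panel.
- blue_valve (a joint): Angle of the blue handle, rad: 0 = shut (start), growing anticlockwise seen from above, 1.4 (80 degrees) = fully open, at a solid stop. Seized: the resistance rises to about 0.35 N m at 10 degrees, so grip firmly (30 to 40 N); it gives way at 28 degrees, jumps on to about 50 and then turns freely (0.02 N m) and stays where left. Let go before 28 degrees, it springs back to 0.
- red_valve_tip (a point): A point on the red handle, same handle as the blue one, 22 mm from its turning axis along the bar (x along the bar), at the bar's mid height. Turns lightly, set part-way; to be left alone.
- green_valve_tip (a point): The same point on the green handle. Turns lightly, set part-way; to be left alone.

How it is judged:
By the outcome, as a careful person would: the job done as asked, in the order asked, and still so for the second after the job is handed in, with the robot touching nothing.
It also fails if it takes over 32 s, if anything falls off the work surface, if the arm or the gripper's body presses on something with over 40 N, if the wrist force passes 120 N, or if a joint passes its speed limit or range.

### The arm

A 6-joint arm with a two-finger parallel gripper is mounted at the origin on the work surface. World frame = base frame: x ahead of the robot, y to its left, z up, the work surface at z = 0. Lengths are in m, angles in rad, forces in N, time in s.
With the tool pointing down it reaches from about 0.225 to 0.875 m from the base axis. Payload 3.4 kg.
Tool frame: the origin (TCP) lies between the finger pads; the fingertips stand 8 mm ahead of it and the grasp point (between the pads) lies 11 mm behind it (robot.nose_length is the distance from the TCP to the fingertips, in m); y points along the fingers, x is the direction in which the jaws open and shut, and the axes are right-handed (so a half turn about y gives the same grasp; the last joint's range is limited). The gripper opens to 85 mm and grips with 20 to 120 N. Pads are 22 mm wide; open, the fingers measure 114 mm over their backs; the gripper's body (76 mm by 85 mm) begins 54 mm behind the grasp point. The pads swing forward as they close: fully open they stand 13 mm farther back than shut.
Start: joints at [-1.464, 0.276, 1.505, -0, 1.361, -0.121], TCP at [0.13, -0.56, 0.239] pointing down, gripper open.
Joint ranges: [-2.89, 2.89], [-0.75, 2.08], [0.22, 2.7], [-1.18, 4.32], [0.11, 2.71], [-2.7, 2.7]. Speed limits (rad/s): [2.57, 2.57, 3.14, 3.14, 3.14, 3.14].

### API

Orientations are given as a unit quaternion [x, y, z, w].
In Python, from cell import robot, viewer gives the robot as it stands. The module is installed in compiled form; this text tells all that it offers.
- The arm moves only by the shell command python3 -m crank 'ROWS' [FORCE]. ROWS is text: rows parted by semicolons, each of 5 numbers parted by spaces: the shift along the tool's x, y, z in m, then the turn about the tool's y in degrees, then the opening, from 0 (shut) to 1 (fully open). A call has 1 to 5 rows; each row shifts and turns the pose as measured when the row begins, along the tool's axes as they then stand; what a row does not reach is not made up. A row lasts 1/8 s, in which the tool goes at most 62.5 mm and 10.7 degrees, less where a joint would pass 70% of its speed; a pose out of reach is approached as far as the arm can. A call with a gripper value outside its range is refused whole. The fingers move at their own pace and stop on an object; FORCE is the grip in N (left out, the last holds). Time passes only in rows, so rows that do not move let the fingers close. It gives the time, the measured TCP pose, the force and the opening at its end, in the units of the state.
- robot.get_obs(): the state, without advancing time (a new reading comes with each control period).
- viewer.snapshot(name): name is "scene" or "top" or "wrist"; returns a dict with "frame" (384x512x3 uint8, blue, green, red), "intrinsics" (3x3 intrinsics, pixels), "dist_coeffs" ([k1, k2, p1, p2, k3] as OpenCV has them; the pictures are not rectified), "R" (3x3) and "t" (3): a world point X has camera coordinates R X + t. Camera axes: x right, y down, z forward; pixel columns grow to the right and rows downward; lengths in m; the calibration is good to about 2 mm. A picture is of the moment at which its call begins. There is no depth.
- robot.sign_off(): hands the job in, once; it reports no verdict.
Trained networks look in a picture, given as the dict that the camera call returned (one of the last four; its "shot" number tells which), for a name from the list of things; names that differ only in an ending like _2 or _b are one class to them, and where a whole thing is asked for, a point or a joint stands for the part that bears it (a point fixed in the world has none). Each returns a list of dicts, best first, with "score" (0 to 1); they miss things now and then, are a little off and sometimes report something else, mostly with a low value. They report only what shows in the picture. A call takes as long as a camera call.
- viewer.cut_out(picture, name): "region" (384x512 bool, what is visible of it) and "rect" ([left, top, right, bottom] in pixels, round what is visible of it).
The state is a dict: "clock": time; "qpos": joint angles; "joint_velocities": joint speeds; "joint_torque": joint torques, N m; "eef_pos": TCP position; "orientation": TCP orientation; "force": force on the tool from outside, world axes, zero at the start; "moment": the same for the moment, N m; "width": opening from 0.0 (shut) to 1.0 (fully open).
Only numpy, scipy, OpenCV 4.12 (cv2) and the standard library are available. Lean on these libraries where they do the work, as an engineer would, in place of code of your own. Each camera call takes 0.05 s, during which the arm holds its last target. There are 200 camera calls.

## Working session

There is one attempt and no reset: what is moved stays moved. The work goes in short steps, Python scripts to look and compute and a shell command to move; the robot and the scene stay as the last step left them, time stands still between calls to the robot, and variables do not carry over. Pictures are saved under pics/ and viewed, about 8 in all and at most 12, crops included, and the job is handed in when it is done.

```bash
mkdir -p pics; cat > h.py <<'E'
import numpy as np, cv2
from cell import robot, viewer
def ray(p,uv,z):
    n=cv2.undistortPoints(np.array([[uv]],float),np.array(p["intrinsics"]),np.array(p["dist_coeffs"]))[0,0]
    R=np.array(p["R"]);t=np.array(p["t"]); c=-R.T@t; d=R.T@np.array([n[0],n[1],1])
    return c+d*(z-c[2])/d[2]
def look(cam,names,z,save=None):
    p=viewer.snapshot(cam)
    if save: cv2.imwrite("pics/"+save,p["frame"])
    for n in names:
        for r in viewer.cut_out(p,n)[:2]:
            ys,xs=np.nonzero(r["region"]); 
            if len(xs)==0: continue
            (c,s,a)=cv2.minAreaRect(np.c_[xs,ys].astype(np.float32))
            print(cam,n,round(r["score"],2),r["rect"],"cen",xs.mean().round(1),ys.mean().round(1),"world",ray(p,(xs.mean(),ys.mean()),z).round(4),"rect",np.round(c,1),np.round(s,1),round(a,1))
    return p
E
python3 - <<'E'
from h import *
o=robot.get_obs();print(o["clock"],o["eef_pos"],o["orientation"],o["force"],o["width"])
N=["blue_valve_grip","red_valve_tip","green_valve_tip"]
a=look("top",N,.113);b=look("scene",N,.098)
cv2.imwrite("pics/a.png",cv2.resize(np.vstack([a["frame"],b["frame"]]),(450,600)) if 0 else np.hstack([cv2.resize(a["frame"],(400,300)),cv2.resize(b["frame"],(400,300))]))
E
```

```text
0.0 [ 0.12978102 -0.55963668  0.2384166 ] [-0.55312834  0.44039885 -0.43945997  0.55405129] [0.98751437 0.35505655 0.20888578] 1.000024993614483
top blue_valve_grip 0.75 [232.2, 180.0, 242.1, 206.9] cen 235.3 193.2 world [0.5654 0.0718 0.113 ] rect [235.5 193. ] [26.  7.] 90.0
top red_valve_tip 0.7 [289.2, 193.9, 307.1, 217.9] cen 296.9 204.7 world [ 0.5445 -0.0447  0.113 ] rect [296.8 204.9] [27.2  9.1] 53.7
top green_valve_tip 0.51 [344.6, 207.5, 371.5, 224.7] cen 357.0 215.1 world [ 0.5257 -0.1597  0.113 ] rect [357.2 215.8] [28.9 10.4] 39.8
scene blue_valve_grip 0.91 [273.9, 192.8, 294.7, 224.9] cen 282.9 208.9 world [0.5703 0.0725 0.098 ] rect [282.9 208.2] [17.  34.4] 26.6
scene red_valve_tip 0.58 [222.8, 164.2, 227.7, 194.1] cen 225.3 179.6 world [ 0.5492 -0.0458  0.098 ] rect [225.5 179. ] [30.  9.] 90.0
scene green_valve_tip 0.51 [172.3, 141.5, 185.0, 168.9] cen 177.0 155.0 world [ 0.5282 -0.1631  0.098 ] rect [177.3 155.1] [28.8 10.3] 72.6
```

View pics/a.png

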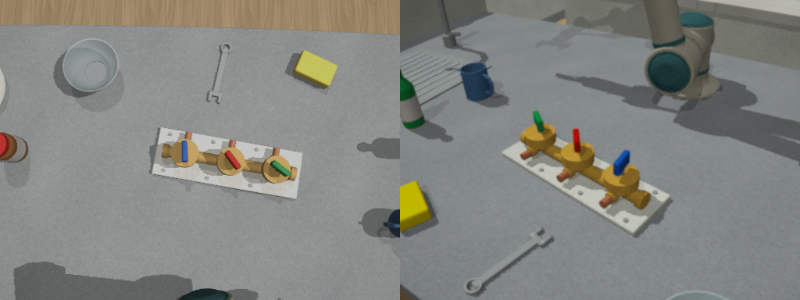

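```bash
cat >> h.py <<'E'
from scipy.spatial.transform import Rotation as Ro
def plan(tgt):
    o=robot.get_obs();R=Ro.from_quat(o["orientation"]).as_matrix();p=np.array(o["eef_pos"])
    print("t",o["clock"],"pos",p.round(4),"toolshift",(R.T@(np.array(tgt)-p)).round(4),"x-heading",np.degrees(np.arctan2(R[1,0],R[0,0])).round(1),"q",np.round(o["qpos"],2),"F",np.round(o["force"],1),"M",np.round(o["moment"],2),"w",round(o["width"],3));return R
E
python3 - <<'E'
from h import *
R=plan((.54,.072,.24));print(R.round(3))
E
```

```text
t 0.4 pos [ 0.1299 -0.5601  0.2392] toolshift [-0.5231 -0.0007  0.5423] x-heading -76.9 q [-1.46  0.28  1.51 -0.    1.36 -0.12] F [-1.   0.5  0.2] M [0.04 0.02 0.01] w 1.003
[[ 0.226 -0.     0.974]
 [-0.974  0.     0.226]
 [-0.    -1.    -0.   ]]
```

```bash
A='-0.04 0 0.0415 0 1'; python3 -m crank '-0.04 0 0.0415 0 1;-0.04 0 0.0415 0 1;-0.04 0 0.0415 0 1;-0.04 0 0.0415 0 1;-0.04 0 0.0415 0 1' 35; python3 -m crank '-0.04 0 0.0415 0 1;-0.04 0 0.0415 0 1;-0.04 0 0.0415 0 1;-0.04 0 0.0415 0 1;-0.04 0 0.0415 0 1'; python3 -m crank '-0.04 0 0.0415 0 0.7;-0.04 0 0.0415 0 0.7;-0.04 0 0.0415 0 0.7;0 0 0 0 0.7'
python3 - <<'E'
from h import *
plan((.54,.072,.24))
N=["blue_valve_grip","red_valve_tip","green_valve_tip"]
look("wrist",N,.113,"w1.png")
E
```

```text
clock: 1.02
eef_pos: [0.2899, -0.3166, 0.2384]
orientation: [0.552, -0.441, 0.443, -0.551]
force: [0.5, -0.4, -0.0]
width: 1.002
clock: 1.65
eef_pos: [0.4536, -0.0684, 0.2399]
orientation: [0.551, -0.439, 0.446, -0.551]
force: [1.1, -0.1, -0.7]
width: 1.001
clock: 2.15
eef_pos: [0.5538, 0.0846, 0.2401]
orientation: [-0.552, 0.436, -0.446, 0.553]
force: [0.0, -1.0, -0.9]
width: 0.702
t 2.15 pos [0.5538 0.0846 0.2401] toolshift [ 0.0092  0.     -0.0162] x-heading -77.2 q [ 0.03  0.25  1.54 -0.01  1.34  1.38] F [ 0.  -1.  -0.9] M [-0.04 -0.02 -0.02] w 0.702
wrist blue_valve_grip 0.69 [260.8, 138.1, 284.8, 196.5] cen 271.4 166.4 world [0.5698 0.0729 0.113 ] rect [271.5 166.7] [16.6 55.6] 12.5
wrist red_valve_tip 0.79 [363.6, 184.1, 394.6, 235.4] cen 376.0 209.7 world [ 0.5503 -0.0386  0.113 ] rect [375.4 210.5] [55.1 22.8] 70.6
wrist green_valve_tip 0.96 [447.6, 225.7, 488.7, 273.1] cen 467.7 247.7 world [ 0.5309 -0.1507  0.113 ] rect [468.5 247.5] [55.  21.8] 49.9
```

View pics/w1.png

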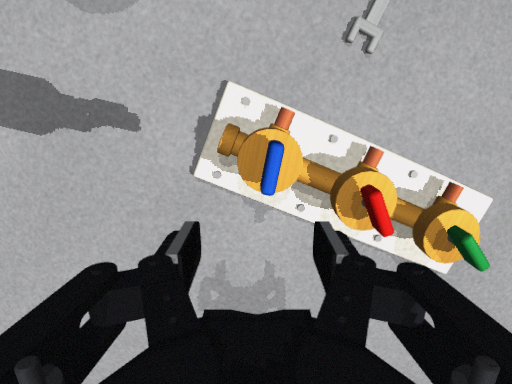

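```bash
cat >> h.py <<'E'
from scipy.optimize import minimize
def fit(views,name,z=.098,x0=(.568,.072,0.)):
    V=[]
    for p in views:
        r=viewer.cut_out(p,name)
        if r: V.append((p,r[0]["region"].astype(np.float32)))
    L=np.array([[a,b,c] for a in(-.026,.026) for b in(-.007,.007) for c in(-.015,.015)])
    def cost(v,S=4):
        c,s=np.cos(v[2]),np.sin(v[2]);tot=0
        X=np.c_[v[0]+c*L[:,0]-s*L[:,1],v[1]+s*L[:,0]+c*L[:,1],z+L[:,2]]
        for p,m in V:
            uv=cv2.projectPoints(X,cv2.Rodrigues(np.array(p["R"]))[0],np.array(p["t"]),np.array(p["intrinsics"]),np.array(p["dist_coeffs"]))[0].reshape(-1,2)
            g=np.zeros((384*S,512*S),np.uint8);cv2.fillConvexPoly(g,cv2.convexHull(((uv+.5)*S).astype(np.int32)),1)
            g=cv2.resize(g.astype(np.float32),(512,384),interpolation=cv2.INTER_AREA)
            tot+=1-np.minimum(g,m).sum()/np.maximum(g,m).sum()
        return tot/len(V)
    b=min((minimize(cost,(x0[0],x0[1],a),method="Nelder-Mead",options=dict(initial_simplex=[(x0[0],x0[1],a),(x0[0]+.006,x0[1],a),(x0[0],x0[1]+.006,a),(x0[0],x0[1],a+.3)],maxiter=90)) for a in x0[2:]),key=lambda r:r.fun)
    print(name,b.x[:2].round(4),"yaw deg",np.degrees(b.x[2]).round(1),"1-IoU",round(b.fun,3));return b.x
E
python3 - <<'E'
from h import *
w=viewer.snapshot("wrist");t=viewer.snapshot("top")
for v in ([w],[t]):
    fit(v,"blue_valve_grip",x0=(.568,.072,-.2,.2))
    fit(v,"red_valve_tip",x0=(.547,-.043,.3,.7,1.1))
    fit(v,"green_valve_tip",x0=(.528,-.158,.5,.9,1.3))
E
```

```text
blue_valve_grip [0.5665 0.0718] yaw deg 2.6 1-IoU 0.157
red_valve_tip [ 0.5454 -0.0473] yaw deg 38.0 1-IoU 0.117
green_valve_tip [ 0.5256 -0.165 ] yaw deg 54.2 1-IoU 0.124Traceback (most recent call last):
  File "<stdin>", line 4, in <module>
  File "h.py", line 37, in fit
    b=min((minimize(cost,(x0[0],x0[1],a),method="Nelder-Mead",options=dict(initial_simplex=[(x0[0],x0[1],a),(x0[0]+.006,x0[1],a),(x0[0],x0[1]+.006,a),(x0[0],x0[1],a+.3)],maxiter=90)) for a in x0[2:]),key=lambda r:r.fun)
  File "h.py", line 37, in <genexpr>
    b=min((minimize(cost,(x0[0],x0[1],a),method="Nelder-Mead",options=dict(initial_simplex=[(x0[0],x0[1],a),(x0[0]+.006,x0[1],a),(x0[0],x0[1]+.006,a),(x0[0],x0[1],a+.3)],maxiter=90)) for a in x0[2:]),key=lambda r:r.fun)
           ~~~~~~~~^^^^^^^^^^^^^^^^^^^^^^^^^^^^^^^^^^^^^^^^^^^^^^^^^^^^^^^^^^^^^^^^^^^^^^^^^^^^^^^^^^^^^^^^^^^^^^^^^^^^^^^^^^^^^^^^^^^^^^^^^^^^^^^^^^^^^^^^^^^^^^^^^^^^^^^^^^^^^^^^^^^
    res = _minimize_neldermead(fun, x0, args, callback, bounds=bounds,
                               **options)
    fsim[k] = func(sim[k])
              ~~~~^^^^^^^^
    fx = function(np.copy(x), *(wrapper_args + args))
  File "h.py", line 36, in cost
    return tot/len(V)
           ~~~^~~~~~~
ZeroDivisionError: division by zero
```

```bash
python3 -m crank '0 0 0 10.2 0.7;0 0 0 0 0.7'
python3 - <<'E'
from h import *
plan((.5665,.0718,.17))
w=viewer.snapshot("wrist")
fit([w],"blue_valve_grip",x0=(.568,.072,-.2,.2))
E
```

```text
clock: 2.9
eef_pos: [0.5515, 0.0794, 0.2412]
orientation: [-0.508, 0.486, -0.496, 0.509]
force: [0.5, 0.0, 0.2]
width: 0.698
t 2.9 pos [0.5515 0.0794 0.2412] toolshift [0.0075 0.0714 0.0139] x-heading -88.0 q [ 0.02  0.24  1.55 -0.01  1.34  1.56] F [0.5 0.  0.2] M [0.01 0.03 0.01] w 0.698
blue_valve_grip [0.5674 0.0721] yaw deg 0.4 1-IoU 0.107
```

```bash
python3 -m crank '0.0073 0.035 0.0155 0 0.7;0 0.035 0 0 0.7;0 0 0 0 0.7'
python3 - <<'E'
from h import *
plan((.567,.072,.088))
w=viewer.snapshot("wrist");cv2.imwrite("pics/w2.png",w["frame"])
fit([w],"blue_valve_grip",x0=(.568,.072,-.2,.2))
E
```

```text
clock: 3.38
eef_pos: [0.5694, 0.0719, 0.1711]
orientation: [-0.509, 0.483, -0.495, 0.512]
force: [0.0, -0.3, 0.4]
width: 0.698
t 3.375 pos [0.5694 0.0719 0.1711] toolshift [-0.001   0.0831 -0.0037] x-heading -87.6 q [ 0.01  0.31  1.63 -0.01  1.19  1.54] F [ 0.  -0.3  0.4] M [ 0.05 -0.01 -0.07] w 0.698
blue_valve_grip [0.5678 0.0716] yaw deg 1.6 1-IoU 0.101
```

View pics/w2.png

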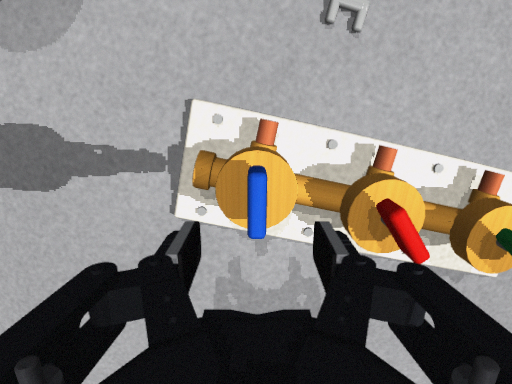

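The bar at (257, 168–238) is centred between the fingers (190 and 325) and aligned with them. The red handle is clear, so I'm descending and gripping.

```bash
python3 -m crank '-0.001 0.04 -0.002 0 0.7;0 0.04 0 0 0.7;0 0.002 0 0 0.7;0 0 0 0 0' 38; python3 -m crank '0 0 0 0 0;0 0 0 0 0;0 0 0 0 0;0 0 0 0 0'
python3 - <<'E'
from h import *
plan((.567,.072,.088))
E
```

```text
clock: 3.98
eef_pos: [0.5787, 0.0727, 0.0998]
orientation: [-0.503, 0.477, -0.501, 0.519]
force: [0.1, -0.2, 0.9]
width: 0.501
clock: 4.47
eef_pos: [0.5806, 0.072, 0.1029]
orientation: [-0.502, 0.475, -0.502, 0.52]
force: [0.9, -1.4, -3.8]
width: 0.152
t 4.475 pos [0.5806 0.072  0.1029] toolshift [-0.0007  0.0143 -0.0142] x-heading -87.4 q [ 0.01  0.38  1.72 -0.01  1.    1.54] F [ 0.9 -1.4 -3.8] M [ 0.12 -0.12  0.06] w 0.152
```

```bash
python3 -m crank '0 0 0 0 0.6;0 0 0 0 0.6;0 0 0 0 0.6'
python3 - <<'E'
from h import *
R=plan((.567,.072,.088)); print(R.round(3)); print(robot.get_obs()["joint_torque"])
w=viewer.snapshot("wrist");cv2.imwrite("pics/w3.png",w["frame"])
fit([w],"blue_valve_grip",x0=(.568,.072,-.2,.2))
E
```

```text
clock: 4.85
eef_pos: [0.5812, 0.0727, 0.1042]
orientation: [-0.501, 0.475, -0.503, 0.52]
force: [-0.0, -0.4, -0.4]
width: 0.601
t 4.85 pos [0.5812 0.0727 0.1042] toolshift [-0.0001  0.0155 -0.015 ] x-heading -87.4 q [ 0.01  0.37  1.72 -0.01  1.    1.54] F [-0.  -0.4 -0.4] M [ 0.02 -0.01  0.02] w 0.601
[[ 0.044  0.047  0.998]
 [-0.999 -0.008  0.045]
 [ 0.01  -0.999  0.047]]
[-2.08874093e-02 -4.37509954e+01 -2.08699483e+01 -4.22409642e-02
 -2.58376049e-01 -1.17147231e-06]
blue_valve_grip [0.5662 0.0716] yaw deg 2.4 1-IoU 0.102
```

View pics/w3.png

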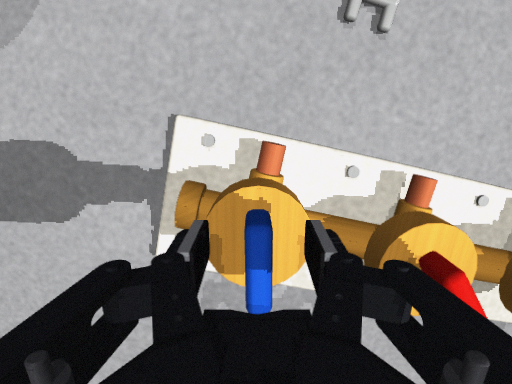

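```bash
python3 -m crank '0 0.002 -0.007 0 0.6;0 0.004 -0.007 0 0.6;0 0.005 -0.002 0 0.6;0 0.005 0 0 0.6;0 0 0 0 0.6'
python3 - <<'E'
from h import *
R=plan((.567,.072,.088)); print(R[:,1].round(3))
E
```

```text
clock: 5.58
eef_pos: [0.564, 0.0718, 0.0859]
orientation: [-0.502, 0.475, -0.502, 0.52]
force: [0.3, 0.5, 0.5]
width: 0.6
t 5.575 pos [0.564  0.0718 0.0859] toolshift [-0.0001 -0.002   0.0031] x-heading -87.4 q [ 0.01  0.37  1.78 -0.01  0.95  1.54] F [0.3 0.5 0.5] M [ 0.01  0.05 -0.02] w 0.6
[ 0.046 -0.008 -0.999]
```

```bash
python3 -m crank '0 -0.001 0.003 0 0.6;0 0 0 0 0;0 0 0 0 0;0 0 0 0 0;0 0 0 0 0' 38
python3 - <<'E'
from h import *
R=plan((.567,.072,.088)); print(R[:,1].round(3))
E
```

```text
clock: 6.2
eef_pos: [0.568, 0.0713, 0.0875]
orientation: [-0.502, 0.475, -0.503, 0.52]
force: [-0.1, -1.3, -0.2]
width: 0.158
t 6.2 pos [0.568  0.0713 0.0875] toolshift [-0.0008 -0.0006 -0.0009] x-heading -87.5 q [ 0.01  0.38  1.77 -0.01  0.95  1.54] F [-0.1 -1.3 -0.2] M [0.24 0.01 0.05] w 0.158
[ 0.047 -0.009 -0.999]
```

```bash
python3 -m crank '0 0 0 -10 0;0 0 0 -10 0;0 0 0 -10 0;0 0 0 -7 0;0 0 0 0 0' 40
python3 - <<'E'
from h import *
R=plan((.567,.072,.088)); print(R[:,1].round(3))
E
```

```text
clock: 6.82
eef_pos: [0.5676, 0.0721, 0.0875]
orientation: [-0.636, 0.282, -0.312, 0.647]
force: [0.3, -3.2, -0.2]
width: 0.156
t 6.825 pos [0.5676 0.0721 0.0875] toolshift [-0.0003 -0.0006 -0.0005] x-heading -49.7 q [ 0.01  0.38  1.77 -0.01  0.95  0.88] F [ 0.3 -3.2 -0.2] M [0.58 0.33 0.26] w 0.156
[ 0.046 -0.004 -0.999]
```

```bash
python3 -m crank '0 0 0 -10 0;0 0 0 -10 0;0 0 0 -10 0;0 0 0 -6 0;0 0 0 0 0'
python3 - <<'E'
from h import *
R=plan((.567,.072,.088)); print(R[:,1].round(3))
w=viewer.snapshot("wrist");cv2.imwrite("pics/w4.png",w["frame"])
fit([w],"blue_valve_grip",x0=(.567,.072,1.1,1.4))
E
```

```text
clock: 7.45
eef_pos: [0.5669, 0.0723, 0.0875]
orientation: [-0.701, 0.068, -0.098, 0.703]
force: [2.5, -3.2, 0.7]
width: 0.158
t 7.45 pos [0.5669 0.0723 0.0875] toolshift [ 0.0001 -0.0005 -0.0003] x-heading -13.4 q [ 0.01  0.38  1.77 -0.    0.96  0.24] F [ 2.5 -3.2  0.7] M [ 0.39  0.72 -0.01] w 0.158
[ 0.043 -0.002 -0.999]
blue_valve_grip [0.5663 0.0713] yaw deg 76.6 1-IoU 0.13
```

View pics/w4.png

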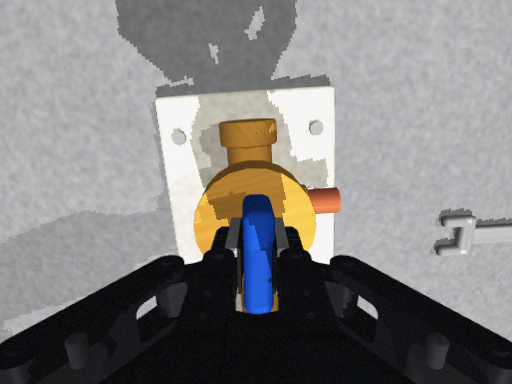

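The bar (col 258) is held square between the pads at about 74°. I'll go on in small steps until the stop shows in the moment.

```bash
python3 -m crank '0 0 0 -4 0;0 0 0 -3 0;0 0 0 0 0'
python3 -c "
from h import *
plan((.567,.072,.088))"
python3 -m crank '0 0 0 -3 0;0 0 0 -2 0'
python3 -c "
from h import *
plan((.567,.072,.088))"
```

```text
clock: 7.92
eef_pos: [0.567, 0.0723, 0.0875]
orientation: [-0.705, 0.027, -0.057, 0.706]
force: [1.1, -3.1, 0.3]
width: 0.158
t 7.925 pos [0.567  0.0723 0.0875] toolshift [ 0.0001 -0.0005 -0.0003] x-heading -6.8 q [ 0.01  0.38  1.77 -0.    0.96  0.13] F [ 1.1 -3.1  0.3] M [ 0.34  0.68 -0.69] w 0.158
clock: 8.18
eef_pos: [0.5669, 0.0725, 0.0876]
orientation: [-0.706, 0.0, -0.03, 0.708]
force: [0.6, -3.7, 1.6]
width: 0.161
t 8.175 pos [0.5669 0.0725 0.0876] toolshift [ 0.0001 -0.0004 -0.0005] x-heading -2.5 q [0.   0.38 1.77 0.   0.96 0.05] F [ 0.6 -3.7  1.6] M [ 0.25  0.68 -2.65] w 0.161
```

```bash
python3 -m crank '0 0 0 0 0.6;0 0 0 0 0.6;0 0 0 0 0.6'
python3 - <<'E'
from h import *
plan((.567,.072,.088))
w=viewer.snapshot("wrist");fit([w],"blue_valve_grip",x0=(.567,.072,1.2,1.5))
E
```

```text
clock: 8.55
eef_pos: [0.567, 0.073, 0.0874]
orientation: [-0.706, -0.002, -0.029, 0.707]
force: [-0.5, 0.5, 0.7]
width: 0.599
t 8.55 pos [0.567  0.073  0.0874] toolshift [ 0.     -0.0006 -0.001 ] x-heading -2.1 q [ 0.01  0.38  1.77 -0.    0.95  0.04] F [-0.5  0.5  0.7] M [0.05 0.06 0.  ] w 0.599
blue_valve_grip [0.5661 0.0696] yaw deg 83.2 1-IoU 0.118
```

Released with no residual force. Now I'll lift clear and step aside so the top camera can check all three valves.

```bash
python3 -m crank '0 -0.01 0 0 0.6;0 -0.02 0 0 0.6;0 -0.02 0 0 0.6;0 -0.03 0 0 0.6;0 -0.04 0 0 0.6'
python3 -m crank '0 -0.04 0 0 0.6;-0.05 0 0 0 0.6;-0.05 0 0 0 0.6;-0.05 0 0 0 0.6;-0.03 0 0 0 0.6'; python3 -m crank '0 0 0 0 0.6'
python3 - <<'E'
from h import *
plan((.567,.072,.088))
w=viewer.snapshot("wrist");t=viewer.snapshot("top");s=viewer.snapshot("scene")
for v in ([w],[t],[s]):
  for n,x in (("blue_valve_grip",(.5667,.072,1.2,1.5)),("red_valve_tip",(.546,-.047,.5,.8)),("green_valve_tip",(.526,-.164,.8,1.1))):
    try: fit(v,n,x0=x)
    except Exception as e: print(n,"none")
cv2.imwrite("pics/f.png",np.hstack([cv2.resize(w["frame"],(400,300)),cv2.resize(t["frame"][90:300,150:430],(400,300))]))
E
```

```text
clock: 9.28
eef_pos: [0.5598, 0.0733, 0.2099]
orientation: [-0.707, -0.001, -0.026, 0.707]
force: [0.6, 0.6, -0.1]
width: 0.603
clock: 9.9
eef_pos: [0.3786, 0.0798, 0.2503]
orientation: [-0.706, -0.007, -0.032, 0.707]
force: [0.7, -1.4, -0.1]
width: 0.598
clock: 10.02
eef_pos: [0.3765, 0.08, 0.251]
orientation: [-0.706, -0.007, -0.032, 0.707]
force: [0.4, -0.5, 0.8]
width: 0.603
t 10.025 pos [0.3765 0.08   0.251 ] toolshift [ 0.1814  0.1733 -0.0017] x-heading -2.0 q [ 0.03 -0.06  1.87 -0.    1.28  0.06] F [ 0.4 -0.5  0.8] M [ 0.03 -0.01  0.01] w 0.603
blue_valve_grip [0.5648 0.0715] yaw deg 81.6 1-IoU 0.162
red_valve_tip [ 0.5453 -0.0316] yaw deg -19.3 1-IoU 0.648
green_valve_tip [ 0.5314 -0.1581] yaw deg 99.9 1-IoU 0.523
blue_valve_grip [0.5661 0.0718] yaw deg 81.4 1-IoU 0.11
red_valve_tip [ 0.5472 -0.0457] yaw deg 37.8 1-IoU 0.202
green_valve_tip [ 0.5255 -0.1651] yaw deg 54.0 1-IoU 0.138
blue_valve_grip [0.5689 0.0715] yaw deg 73.5 1-IoU 0.154
red_valve_tip [ 0.5461 -0.0476] yaw deg 36.2 1-IoU 0.195
green_valve_tip [ 0.5301 -0.1598] yaw deg 47.2 1-IoU 0.224
```

View pics/f.png

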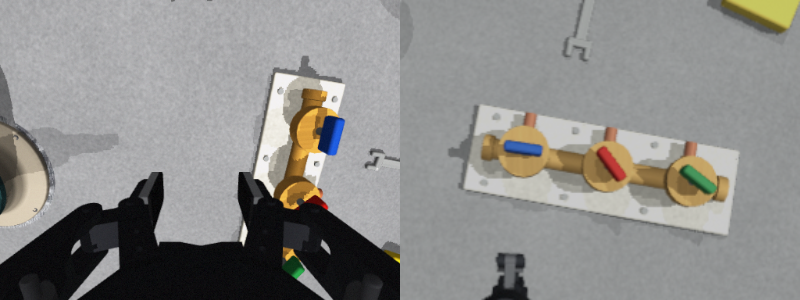

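The top view shows the blue handle turned across to 81° at (523, 148). Red at 38° and green at 54° read as before, and the gripper is clear.

```bash
python3 -c "
from cell import robot
print(robot.sign_off(), robot.get_obs()['clock'])"
```

```text
the job is handed in; nothing more can be done
the job is handed in; nothing more can be done
```

The blue valve is open at its stop and released, and the job was handed in about 10 s into the 32 s limit. I gripped the handle at 38 to 40 N and twisted it anticlockwise until it broke loose. I then turned it on until the moment rose against the solid stop, at about 80° of turn.

**Final checks, with the arm clear and no force on it:**
- **Blue:** the top camera reads 81.4°, against about 1.6° at the start, so it turned about 80°. The wrist camera agrees at 81.6°.
- **Red and green:** the top camera reads 37.8° and 54.0°. Before the job the wrist camera read 38.0° and 54.2°, so both look unmoved.

**What failed or disagreed:**
- **Scene camera:** its coarser fits read 73.5° for blue, 36° for red and 47° for green. I put more trust in the top view.
- **Wrist camera:** its final fits for red and green were useless because the gripper hid those handles.
- **First descent:** the fast move left the gripper about 14 mm high, 13 mm off along the bar and tilted by 2.7°. I had already closed lightly on the bar, so I opened, re-centred slowly and gripped again before twisting.
- **At the stop:** I turned a few degrees past first contact, which raised the moment to about 2.7 N m before I let go.

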